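# Find the socket that fits the spindle nut

### The arm

A 6-joint arm with a two-finger parallel gripper is mounted at the origin on the work surface. World frame = base frame: x ahead of the robot, y to its left, z up, the work surface at z = 0. Lengths are in m, angles in rad, forces in N, time in s.
With the tool pointing down it reaches from about 0.325 to 0.75 m from the base axis. Payload 7.6 kg.
Tool frame: the origin (TCP) lies on the centre line of the jaws, within the pads' length; the fingertips stand 8 mm ahead of it and the grasp point (between the pads) lies 11 mm behind it (bot.tip_reach is the distance from the TCP to the fingertips, in m); x points along the fingers, z is the direction in which the jaws open and shut, and the axes are right-handed (so a half turn about x gives the same grasp; the last joint's range is limited). The gripper opens to 85 mm and grips with 20 to 120 N. Pads are 22 mm wide; open, the fingers measure 114 mm over their backs; the gripper's body (76 mm by 85 mm) begins 54 mm behind the grasp point. The pads swing forward as they close: fully open they stand 13 mm farther back than shut.
Start: joints at [-1.259, 0.052, 1.401, -0, 1.689, -0.07], TCP at [0.196, -0.487, 0.239] pointing down, gripper open.
Joint ranges: [-2.9, 2.9], [-0.91, 2.17], [0.12, 2.37], [-1.06, 4.2], [0.26, 2.73], [-2.93, 2.93]. Speed limits (rad/s): [2.57, 2.57, 3.01, 3.14, 3.14, 3.14].

### API

Orientations are given as a unit quaternion [x, y, z, w].
In Python, from workcell import bot gives the robot as it stands. Calls block until the motion is done:
- bot.movep(position, orientation): joint-space move of the TCP to a pose.
- bot.move_l(position, attitude=None, feed=0.15): straight line of the TCP; attitude=None keeps the orientation; feed is the mean speed in m/s.
- bot.move_j(angles): joint-space move.
- bot.command_gripper(opening, squeeze=None): opening from 0.0 (shut) to 1.0 (fully open); squeeze is the grip in N (None keeps the last); returns when the fingers have stopped.
- bot.hold(seconds).
- bot.inverse_kinematics(position, orientation): joint angles nearest the present ones, or None.
- bot.camera(name): name is "side" or "top"; returns a dict with "image" (420x560x3 uint8, red, green, blue), "range_z" (420x560 float32, m along the optical axis (not along the pixel's ray), 0 where there is no reading), "mtx" (3x3 intrinsics, pixels), "dist" ([k1, k2, p1, p2, k3] as OpenCV has them; the pictures are not rectified), "rvec" (rotation vector, rad) and "tvec" (3), from world to camera coordinates, as OpenCV has them. Camera axes: x right, y down, z forward; pixel columns grow to the right and rows downward; lengths in m; the calibration is good to about 2 mm. A picture is of the moment at which its call begins.
A pose or a line that the arm cannot do raises bot.PlanningError and nothing moves.
- bot.job_done(): hands the job in, once; it reports no verdict.
Readings, each from a call of its own:
- bot.current_t(): time.
- bot.current_joint_positions(): joint angles.
- bot.current_qd(): joint speeds.
- bot.current_tau(): joint torques, N m.
- bot.current_tool_pos(): TCP position.
- bot.current_eef_rot(): TCP orientation.
- bot.current_wrist_force(): force on the tool from outside, world axes, zero at the start.
- bot.current_wrist_torque(): the same for the moment, N m.
- bot.current_opening(): opening from 0.0 (shut) to 1.0 (fully open).
Only numpy, scipy, OpenCV 4.12 (cv2) and the standard library are available. Lean on these libraries where they do the work, as an engineer would, in place of code of your own. Each camera call takes 0.05 s, during which the arm holds its last target.

### The job

Swing the keeper lever on the spindle head up off the nut and right back, past upright, and leave it there. Then try the sockets from the wooden holder on the hex nut until you find the one that goes all the way down over it; stand any that do not fit back in recesses of the holder. Finish with the fitting socket fully down on the nut and upright, still holding it in the gripper, and leave the turned blank, the jar and the brush where they are.

Things in the scene. Friction and masses are not known exactly. Their poses are not given: they have to be found in the camera images.
- head: spindle head: a grey-green casting bolted to the bench, base 150 mm (x) x 160 mm (y), top face 60 mm above the bench, with a round steel flange (48 mm across, its top 68 mm above the bench) under the nut at its centre. Origin: underside centre, on the spindle axis; z up. The keeper lever's pivot post stands on its +y side, 106 mm tall.
- nut: steel hex nut on the spindle, 24 mm across flats, 16 mm tall, top bevelled (3.5 mm high, to 21 mm across flats); a 15 mm stud shows 4 mm above it. Origin: centre of its underside, on the flange, where a fully seated socket's mouth also rests; z up; x is square to a flat, repeating every 60 degrees. Turns stiffly on the spindle (0.3 N m).
- keeper (a joint): angle of the keeper lever in rad: 0 lying level across the top of the nut (blocking a socket), 1.57 upright, 2.1 swung fully back against its stop. Stiff pivot, about 0.06 N m: it stays where it is left.
- keeper_grip (a point): centre of the black cross pin at the lever's free end, 14 mm diameter, 32 mm long, lying along the head's x axis, 100 mm from the pivot. The lever is a steel bar 10 mm wide, 8 mm thick. With the lever down the pin is 97 mm above the bench, 45 mm from the spindle axis on the head's -y side, 37 mm above the casting's top.
- keeper_hinge (a point): pivot of the keeper lever, 97 mm above the bench, 55 mm from the spindle axis on the head's +y side; the pivot axis runs along the head's x axis. The grip travels on a 100 mm arc about it, from the head's -y side up and over to its +y side.
- socket_a: one of three steel hex sockets alike outside (opening sizes: see holder): round body 36 mm diameter, 40 mm tall, opening down, cavity 24 mm deep; on top a fixed square drive adapter to grip, 20 x 20 mm, 36 mm tall (76 mm overall, 0.2-0.37 kg). Origin: centre of the mouth (underside), z up; adapter faces look along x and y; x is square to a flat of the opening, which repeats every 60 degrees.
- socket_b: one of three steel hex sockets alike outside (opening sizes: see holder): round body 36 mm diameter, 40 mm tall, opening down, cavity 24 mm deep; on top a fixed square drive adapter to grip, 20 x 20 mm, 36 mm tall (76 mm overall, 0.2-0.37 kg). Origin: centre of the mouth (underside), z up; adapter faces look along x and y; x is square to a flat of the opening, which repeats every 60 degrees.
- socket_c: one of three steel hex sockets alike outside (opening sizes: see holder): round body 36 mm diameter, 40 mm tall, opening down, cavity 24 mm deep; on top a fixed square drive adapter to grip, 20 x 20 mm, 36 mm tall (76 mm overall, 0.2-0.37 kg). Origin: centre of the mouth (underside), z up; adapter faces look along x and y; x is square to a flat of the opening, which repeats every 60 degrees.
- holder: fixed wooden block 240 mm (x) x 75 mm (y) x 18 mm with three round recesses, 42 mm diameter, 6 mm deep, 75 mm apart along x. Origin: underside centre, on the bench. Its three sockets have openings of 18, 20.4 and 25.8 mm across flats, so only one goes over the nut; which one, and where it stands, can be told only by trying. Any socket may stand in any recess.
- place_0 (a point): centre of the floor of the -x round recess of the wooden holder, 12 mm above the bench; a socket stands there with its origin on this point
- place_1 (a point): centre of the floor of the middle round recess of the wooden holder, 12 mm above the bench; a socket stands there with its origin on this point
- place_2 (a point): centre of the floor of the +x round recess of the wooden holder, 12 mm above the bench; a socket stands there with its origin on this point
- blank: turned wooden blank, a stepped disc 110 mm in diameter and 41 mm tall, a bystander. Origin: underside centre.
- wax_jar: amber jar with metal lid, 68 mm in diameter and 60 mm tall, a bystander. Origin: underside centre.
- brush: bench brush about 200 mm long, lying flat along its x, a bystander. Origin: near its middle, on the bench.
Mind the look-alikes: they are no part of the job. Leave any red look-alike of the socket_a alone.

How it is judged:
On the way:
1. the keeper lever is swung back past upright, clear of the nut (value of joint keeper above 1.7 rad), for 0.2 s.
At the end, for the whole second after the job is handed in: Keeper back past upright (over 1.7 rad); fitting socket on the nut, mouth within 3 mm of the nut's underside and axis, upright within 4 degrees, still, gripped (over 2 N); the other two sockets upright within 8 mm of recess centres of the holder, bystanders within 25 mm of their start (value of joint keeper above 1.7 rad and ((horizontal distance between socket_a and nut below 0.003 m and z of socket_a in the frame of nut below 0.003 m and angle between socket_a's own z axis and vertical below 0.07 rad and contact force between the fingers and socket_a above 2 N and linear speed of socket_a below 0.02 m/s and ((distance between socket_b and place_0 below 0.008 m or distance between socket_b and place_1 below 0.008 m or distance between socket_b and place_2 below 0.008 m) and angle between socket_b's own z axis and vertical below 0.12 rad) and ((distance between socket_c and place_0 below 0.008 m or distance between socket_c and place_1 below 0.008 m or distance between socket_c and place_2 below 0.008 m) and angle between socket_c's own z axis and vertical below 0.12 rad)) or (horizontal distance between socket_b and nut below 0.003 m and z of socket_b in the frame of nut below 0.003 m and angle between socket_b's own z axis and vertical below 0.07 rad and contact force between the fingers and socket_b above 2 N and linear speed of socket_b below 0.02 m/s and ((distance between socket_a and place_0 below 0.008 m or distance between socket_a and place_1 below 0.008 m or distance between socket_a and place_2 below 0.008 m) and angle between socket_a's own z axis and vertical below 0.12 rad) and ((distance between socket_c and place_0 below 0.008 m or distance between socket_c and place_1 below 0.008 m or distance between socket_c and place_2 below 0.008 m) and angle between socket_c's own z axis and vertical below 0.12 rad)) or (horizontal distance between socket_c and nut below 0.003 m and z of socket_c in the frame of nut below 0.003 m and angle between socket_c's own z axis and vertical below 0.07 rad and contact force between the fingers and socket_c above 2 N and linear speed of socket_c below 0.02 m/s and ((distance between socket_a and place_0 below 0.008 m or distance between socket_a and place_1 below 0.008 m or distance between socket_a and place_2 below 0.008 m) and angle between socket_a's own z axis and vertical below 0.12 rad) and ((distance between socket_b and place_0 below 0.008 m or distance between socket_b and place_1 below 0.008 m or distance between socket_b and place_2 below 0.008 m) and angle between socket_b's own z axis and vertical below 0.12 rad)))); the arm keeps its last pose, push and grip.
It fails at once if the turned blank is pushed away (over 25 mm) (distance of blank from where it was at the start of the episode above 0.025 m).
It fails at once if the jar is pushed away (over 25 mm) (distance of wax_jar from where it was at the start of the episode above 0.025 m).
It fails at once if the brush is pushed away (over 25 mm) (distance of brush from where it was at the start of the episode above 0.025 m).
It also fails if it takes over 72 s, if anything falls off the work surface, if the arm or the gripper's body presses on something with over 40 N, if the wrist force passes 120 N, or if a joint passes its speed limit or range.

## Working session

There is one attempt and no reset: what is moved stays moved. The work goes in short steps, each a Python script; the robot and the scene stay as the last script left them, time stands still between calls to the robot, and variables do not carry over. Pictures are saved under pics/ and viewed, and the job is handed in when it is done.

```bash
ls; mkdir -p pics; cat > h.py <<'E'
import numpy as np, cv2
from workcell import bot
def snap(n,f):
    c=bot.camera(n); cv2.imwrite('pics/'+f+'.png',c['image'][:,:,::-1]); np.savez('pics/'+f+'.npz',**{k:np.asarray(v) for k,v in c.items()}); return c
E
python3 - <<'E'
from h import *
for n in('top','side'):
    c=snap(n,n+'0'); R=cv2.Rodrigues(np.array(c['rvec']))[0]; print(n,c['mtx'],c['dist'],-R.T@np.array(c['tvec']).ravel(),R[2])
print(bot.current_t(),bot.current_eef_rot(),bot.tip_reach)
E
```

```text
pics
top [[464.97511885   0.         274.34399696]
 [  0.         464.97511885 209.74726146]
 [  0.           0.           1.        ]] [-0.03883328  0.          0.          0.          0.        ] [0.42288948 0.104055   1.27783501] [ 0.12136495 -0.00624798 -0.99258829]
side [[542.29977491   0.         277.86882662]
 [  0.         542.29977491 208.77935054]
 [  0.           0.           1.        ]] [0.01181331 0.         0.         0.         0.        ] [ 0.53533669 -0.76126664  1.06094609] [ 0.03270983  0.66878905 -0.7427323 ]
0.1 [ 0.39633506  0.58618997 -0.39573825  0.58539822] 0.008
```

View pics/top0.png

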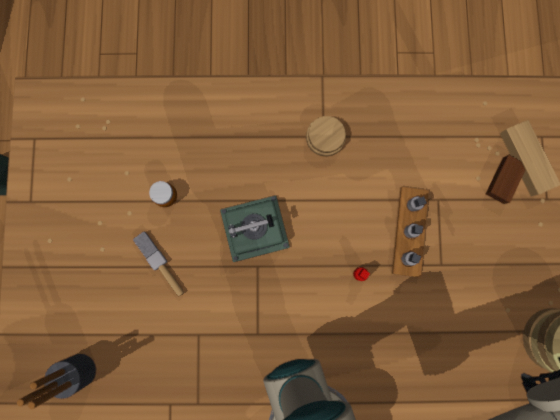

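View pics/side0.png

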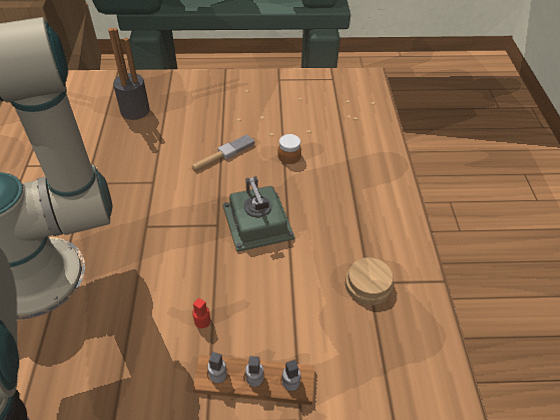

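The top view shows the head at (255,228) with the pin at about (268,220), the holder at (411,231) with three steel sockets at (417,203), (413,230) and (411,258), the blank at (326,135), the jar at (163,193) and the brush at (158,262). A red socket look-alike stands off the holder at (361,274), and I will leave it alone. Next I enlarge and measure.

```bash
cat >> h.py <<'E'
class V:
    def __init__(s,c):
        s.K=np.array(c['mtx']);s.d=np.array(c['dist']);s.R=cv2.Rodrigues(np.array(c['rvec']).astype(float))[0];s.t=np.array(c['tvec'],float).ravel();s.C=-s.R.T@s.t;s.im=c['image'];s.z=c['range_z']
    def ray(s,uv):
        p=cv2.undistortPoints(np.array(uv,float).reshape(-1,1,2),s.K,s.d).reshape(-1,2)
        return np.c_[p,np.ones(len(p))]@s.R
    def plane(s,uv,h):
        r=s.ray(uv); return s.C+r*((h-s.C[2])/r[:,2])[:,None]
    def cloud(s):
        v,u=np.mgrid[0:420,0:560]; r=s.ray(np.stack([u,v],-1).reshape(-1,2)); 
        return (s.C+r*s.z.reshape(-1,1)).reshape(420,560,3)
    def proj(s,P): return cv2.projectPoints(np.array(P,float).reshape(-1,1,3),cv2.Rodrigues(s.R)[0],s.t,s.K,s.d)[0].reshape(-1,2)
def load(f): return V(np.load('pics/'+f+'.npz'))
def crop(v,f,u0,v0,u1,v1,k): cv2.imwrite('pics/'+f+'.png',cv2.resize(np.ascontiguousarray(v.im[v0:v1,u0:u1,::-1]),None,fx=k,fy=k,interpolation=cv2.INTER_CUBIC))
E
python3 - <<'E'
from h import *
T=load('top0');S=load('side0')
a=cv2.resize(T.im[185:275,210:300],None,fx=4,fy=4,interpolation=2);b=cv2.resize(T.im[180:280,380:440],None,fx=4,fy=4,interpolation=2)
c=cv2.resize(S.im[170:255,215:300],None,fx=4,fy=4,interpolation=2);d=cv2.resize(S.im[340:410,185:320],None,fx=3,fy=3,interpolation=2)
o=np.zeros((600,800,3),np.uint8)
o[:360,:360]=a;o[:400,360:600]=b;cv2.imwrite('pics/cropT.png',o[:,:,::-1])
o[:]=0;o[:340,:340]=c;o[340:550,:405]=d;cv2.imwrite('pics/cropS.png',o[:,:,::-1])
for v,ht in((T,'T'),(S,'S')):
    P=v.cloud(); ok=v.z>0
    hsv=cv2.cvtColor(v.im,cv2.COLOR_RGB2HSV)
    # sockets: top faces near z=.088
    for nm,lo,hi,box in(('socktop',.080,.096,(.2,.7,-.45,-.1)),('head top',.055,.063,(.2,.6,-.05,.3)),('holder',.013,.022,(.2,.7,-.45,-.1)),('redtop',.06,.09,(.2,.6,-.45,-.05)),('pin',.09,.115,(.2,.6,-.05,.3))):
        m=ok&(P[...,2]>lo)&(P[...,2]<hi)&(P[...,0]>box[0])&(P[...,0]<box[1])&(P[...,1]>box[2])&(P[...,1]<box[3])
        n,l,st,ce=cv2.connectedComponentsWithStats(m.astype(np.uint8))
        for i in range(1,n):
            if st[i,4]>8:
                q=P[l==i]; print(ht,nm,st[i,4],ce[i].round(1),q.mean(0).round(4),q.min(0).round(3),q.max(0).round(3))
E
```

```text
T socktop 63 [420.6 200.7] [ 0.5899 -0.2836  0.0881] [ 0.579 -0.296  0.08 ] [ 0.602 -0.272  0.091]
T socktop 68 [417.6 228.6] [ 0.5173 -0.2725  0.0883] [ 0.506 -0.285  0.08 ] [ 0.527 -0.262  0.094]
T socktop 70 [415.2 257.9] [ 0.4421 -0.2632  0.0881] [ 0.432 -0.275  0.08 ] [ 0.452 -0.251  0.093]
T head top 1281 [254.3 226.7] [0.5274 0.1492 0.0598] [0.459 0.074 0.055] [0.598 0.227 0.063]
T holder 1611 [409.4 231.8] [ 0.5147 -0.2718  0.0183] [ 0.394 -0.329  0.013] [ 0.639 -0.221  0.022]
T redtop 72 [419.1 201.4] [ 0.5889 -0.2815  0.0823] [ 0.578 -0.296  0.061] [ 0.6   -0.272  0.09 ]
T redtop 72 [415.9 229.2] [ 0.5164 -0.2702  0.0812] [ 0.506 -0.285  0.06 ] [ 0.527 -0.262  0.09 ]
T redtop 72 [413.7 257.8] [ 0.4424 -0.2613  0.0819] [ 0.432 -0.275  0.06 ] [ 0.453 -0.251  0.09 ]
T redtop 72 [364.1 273.9] [ 0.4024 -0.1332  0.0755] [ 0.389 -0.146  0.06 ] [ 0.415 -0.121  0.083]
T pin 216 [244.2 227.1] [0.5224 0.173  0.1067] [0.5   0.108 0.09 ] [0.542 0.214 0.115]
S socktop 120 [214.6 357.5] [ 0.4422 -0.2684  0.0872] [ 0.431 -0.28   0.08 ] [ 0.454 -0.255  0.093]
S socktop 117 [253.2 361.2] [ 0
[... 240 characters left out ...]
] [0.598 0.222 0.063]
S holder 31 [202. 322.] [ 0.4045 -0.149   0.0175] [ 0.387 -0.154  0.013] [ 0.42  -0.137  0.022]
S holder 3043 [254.4 380. ] [ 0.5173 -0.2841  0.0174] [ 0.393 -0.332  0.013] [ 0.638 -0.224  0.022]
S redtop 126 [199.  304.4] [ 0.4026 -0.1389  0.0728] [ 0.389 -0.151  0.061] [ 0.415 -0.124  0.08 ]
S redtop 166 [215.  360.1] [ 0.4426 -0.2704  0.0805] [ 0.43  -0.28   0.061] [ 0.454 -0.255  0.09 ]
S redtop 153 [253.2 363.8] [ 0.5165 -0.2809  0.0815] [ 0.506 -0.288  0.061] [ 0.526 -0.267  0.09 ]
S redtop 162 [290.8 367.7] [ 0.5887 -0.2909  0.0814] [ 0.578 -0.301  0.06 ] [ 0.599 -0.276  0.09 ]
S pin 222 [255.1 190.9] [0.5237 0.1592 0.1064] [0.499 0.095 0.091] [0.554 0.21  0.115]
```

View pics/cropT.png

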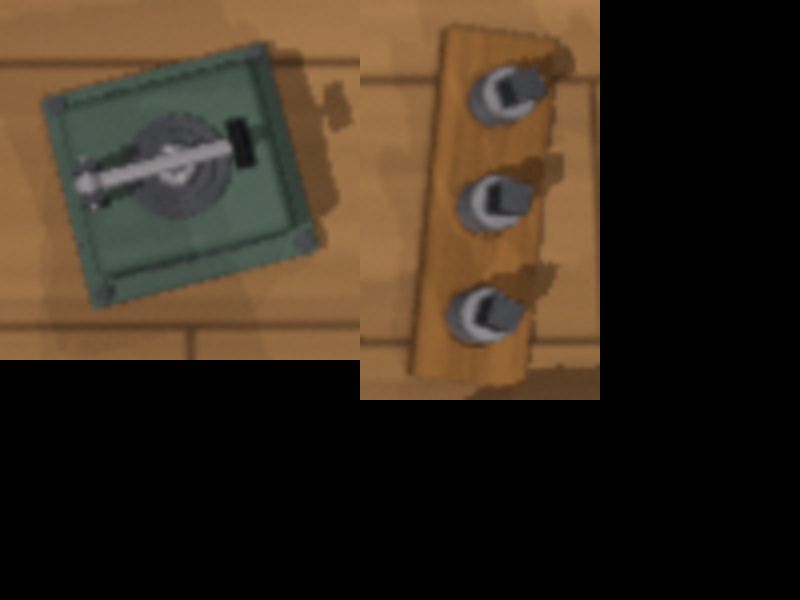

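View pics/cropS.png

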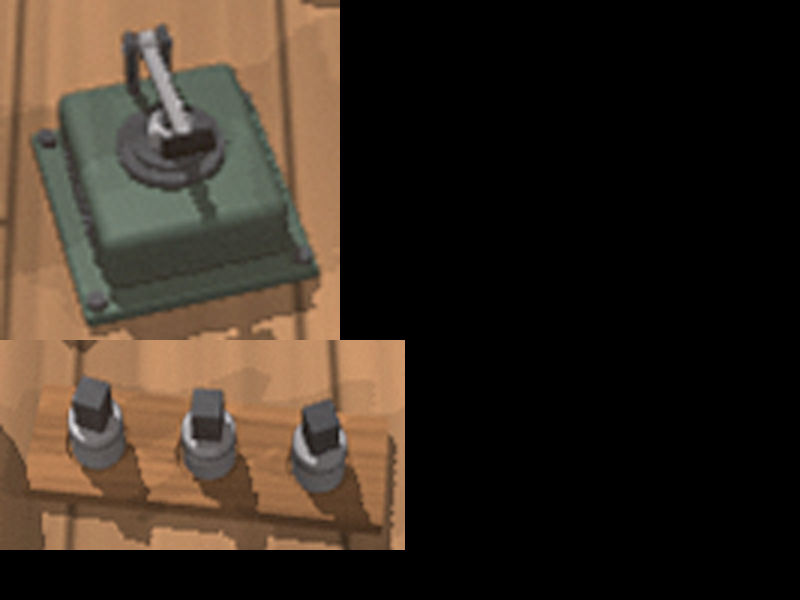

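Crops confirm it: the three dark-grey and steel sockets stand in the wooden holder (the red one does not), and the keeper lies across the nut with its black pin on the head's -y side. Next I get precise positions and yaws from both views.

```bash
python3 - <<'E'
from h import *
def rect(q): 
    r=cv2.minAreaRect((q[:,:2]*1000).astype(np.float32)); return np.round(r[0],1),np.round(r[1],1),round(r[2],1)
for nm in('top0','side0'):
    v=load(nm);P=v.cloud();hsv=cv2.cvtColor(v.im,cv2.COLOR_RGB2HSV)
    X,Y,Z=P[...,0],P[...,1],P[...,2]
    g=(X>.42)&(X<.64)&(Y>.03)&(Y<.27)
    green=g&(hsv[...,0]>60)&(hsv[...,0]<100)&(hsv[...,1]>50)
    print(nm,'head top rect',rect(P[green&(abs(Z-.06)<.003)]))
    c=max(cv2.findContours(green.astype(np.uint8),0,2)[0],key=cv2.contourArea)
    print(' base outline rect',green.sum(), rect(P[g&(Z>.005)&(Z<.02)]) )
    pin=g&(hsv[...,2]<60)&(Z>.085)
    print(' pin px',pin.sum(),np.argwhere(pin)[:,::-1].mean(0),'pt',P[pin].mean(0).round(4),rect(P[pin]))
    lev=g&(hsv[...,2]>120)&(hsv[...,1]<60)&(Z>.09)&(Z<.108)
    q=P[lev];vx=cv2.fitLine((q[:,:2]).astype(np.float32),cv2.DIST_HUBER,0,.001,.001).ravel();print(' lever',lev.sum(),vx.round(4),'ang',np.degrees(np.arctan2(vx[1],vx[0])).round(2))
    fl=g&(Z>.0655)&(Z<.0705); q=P[fl]; c2,r2=cv2.minEnclosingCircle((q[:,:2]*1000).astype(np.float32)); print(' flange',fl.sum(),np.round(c2,1),round(r2,1),cv2.fitEllipse(cv2.convexHull((q[:,:2]*1000).astype(np.float32))))
    h=(X>.36)&(X<.67)&(Y<-.2)&(Y>-.37)&(hsv[...,1]>80)&(abs(Z-.018)<.004)
    m=cv2.morphologyEx(h.astype(np.uint8),cv2.MORPH_OPEN,np.ones((3,3)))>0
    print(' holder',rect(P[m]))
    for cx,cy in((.442,-.266),(.517,-.275),(.59,-.286)):
        m=(abs(X-cx)<.018)&(abs(Y-cy)<.02)&(Z>.0855)&(Z<.094)
        mp=np.argwhere(m)[:,::-1]; pl=v.plane(mp,.088); print(' sock',m.sum(),rect(pl),'mean',pl.mean(0).round(4))
    for b,(x0,x1,y0,y1,zlo) in dict(blank=(.62,.8,-.1,.06,.03),jar=(.5,.68,.25,.4,.05)).items():
        m=(X>x0)&(X<x1)&(Y>y0)&(Y<y1)&(Z>zlo); print(' ',b,rect(P[m]),Z[m].max())
E
```

```text
top0 head top rect (array([528. , 150.6]), array([113.9, 131.6]), 14.8)
 base outline rect 129 (array([530.8, 150.5]), array([238.7, 217.6]), 89.7)
 pin px 92 [272.82608696 241.93478261] pt [0.5118 0.1161 0.3549] (array([489.1, 154.3]), array([105.2, 128.7]), 88.0)
 lever 58 [ 0.2483 -0.9687  0.5227  0.1711] ang -75.63
 flange 265 [529.6 149.7] 74.4 ((525.8994140625, 149.95997619628906), (131.6634521484375, 154.87660217285156), 102.29708862304688)
 holder (array([ 516.2, -275.1]), array([ 77.5, 240.4]), 82.3)
 sock 60 (array([ 442.3, -264.2]), array([20.2, 19.9]), 69.3) mean [ 0.4422 -0.2639  0.088 ]
 sock 57 (array([ 517.5, -273.7]), array([21.4, 18.1]), 89.6) mean [ 0.5174 -0.273   0.088 ]
 sock 56 (array([ 590.2, -284.1]), array([18.9, 20.9]), 17.9) mean [ 0.5904 -0.2846  0.088 ]
  blank (array([767.1, -49.6]), array([65.4, 99.7]), 0.4) 0.04948354760279261
  jar (array([621.6, 384.2]), array([58.6, 30.9]), 0.6) 0.06768749260376983
side0 head top rect (array([0., 0.]), array([0., 0.]), 0.0)Traceback (most recent call last):
  File "<stdin>", line 10, in <module>
ValueError: max() iterable argument is empty
```

```bash
python3 - <<'E'
from h import *
def rect(q): 
    r=cv2.minAreaRect((q[:,:2]*1000).astype(np.float32)); return np.round(r[0],1),np.round(r[1],1),round(r[2],1)
for nm in('top0','side0'):
    v=load(nm);P=v.cloud();im=v.im.astype(int);R,G,B=im[...,0],im[...,1],im[...,2]
    P[v.z<=0]=9
    X,Y,Z=P[...,0],P[...,1],P[...,2]
    g=(X>.42)&(X<.64)&(Y>.03)&(Y<.27)&(Z<.2)
    green=g&(G>R+5)
    print(nm,green.sum(),'head top rect',rect(P[green&(abs(Z-.06)<.004)]))
    c=max(cv2.findContours(green.astype(np.uint8),0,2)[0],key=cv2.contourArea)
    print(' plate corner px',cv2.approxPolyDP(c,6,True).reshape(-1,2).tolist())
    pin=g&(im.max(2)<50)&(Z>.085)
    print(' pin px',pin.sum(),np.argwhere(pin)[:,::-1].mean(0),'pt',P[pin].mean(0).round(4),rect(P[pin]))
    lev=g&(im.min(2)>100)&(Z>.09)&(Z<.108)
    q=P[lev];vx=cv2.fitLine((q[:,:2]).astype(np.float32),cv2.DIST_HUBER,0,.001,.001).ravel();print(' lever',lev.sum(),vx.round(4),'ang',np.degrees(np.arctan2(vx[1],vx[0])).round(2))
    fl=g&(abs(R-G)<6)&(abs(Z-.068)<.004)&(im.min(2)>40); mp=np.argwhere(fl)[:,::-1]; q=v.plane(mp,.068)
    print(' flange',fl.sum(),cv2.fitEllipse(cv2.convexHull((q[:,:2]*1000).astype(np.float32))))
    h=(X>.36)&(X<.67)&(Y<-.2)&(Y>-.37)&(R>B+30)&(abs(Z-.018)<.004)
    m=cv2.morphologyEx(h.astype(np.uint8),cv2.MORPH_OPEN,np.ones((3,3)))>0
    print(' holder',rect(P[m]))
    for cx,cy in((.442,-.266),(.517,-.275),(.59,-.286)):
        m=(abs(X-cx)<.018)&(abs(Y-cy)<.02)&(Z>.0855)&(Z<.094)
        mp=np.argwhere(m)[:,::-1]; pl=v.plane(mp,.088); print(' sock',m.sum(),rect(pl),'mean',pl.mean(0).round(4))
    for b,(x0,x1,y0,y1,zlo) in dict(blank=(.62,.85,-.12,.08,.03),jar=(.5,.72,.25,.48,.05)).items():
        m=(X>x0)&(X<x1)&(Y>y0)&(Y<y1)&(Z>zlo)&(Z<.08); print(' ',b,rect(P[m]))
E
```

```text
top0 2282 head top rect (array([528. , 150.8]), array([117.2, 132. ]), 14.3)
 plate corner px [[276, 200], [221, 210], [233, 260], [288, 246]]
 pin px 64 [266.625   221.46875] pt [0.5355 0.1164 0.1154] (array([527.2, 151.1]), array([ 29.5, 102. ]), 14.0)
 lever 80 [ 0.2428 -0.9701  0.52    0.18  ] ang -75.95
 flange 311 ((521.4559326171875, 162.5695343017578), (66.90035247802734, 96.54932403564453), 28.99999237060547)
 holder (array([ 516.2, -275.1]), array([ 77.5, 240.4]), 82.3)
 sock 60 (array([ 442.3, -264.2]), array([20.2, 19.9]), 69.3) mean [ 0.4422 -0.2639  0.088 ]
 sock 57 (array([ 517.5, -273.7]), array([21.4, 18.1]), 89.6) mean [ 0.5174 -0.273   0.088 ]
 sock 56 (array([ 590.2, -284.1]), array([18.9, 20.9]), 17.9) mean [ 0.5904 -0.2846  0.088 ]
  blank (array([784.9, -49.2]), array([ 97.8, 101.1]), 43.6)
  jar (array([622.1, 399.2]), array([58.4, 58.2]), 43.7)
side0 1582 head top rect (array([528.6, 145.3]), array([115.7, 130. ]), 13.3)
 plate corner px [[272, 187], [258, 189], [272, 205], [259, 218], [244, 211], [246, 192], [231, 194], [241, 231], [285, 220], [291, 231]]
 pin px 67 [260.13432836 202.86567164] pt [0.5355 0.1156 0.1098] (array([529.3, 147.1]), array([ 31.9, 101.7]), 11.8)
 lever 64 [ 0.2955 -0.9553  0.5193  0.1804] ang -72.81
 flange 199 ((527.44580078125, 147.2244415283203), (61.45853042602539, 112.92731475830078), 26.33778953552246)
 holder (array([ 515.8, -277.7]), array([ 79.4, 239.7]), 82.4)
 sock 97 (array([ 442.2, -267.4]), array([20.4, 19.9]), 69.0) mean [ 0.4424 -0.2674  0.088 ]
 sock 94 (array([ 516.4, -277.2]), array([18.6, 19.4]), 88.3) mean [ 0.5166 -0.2772  0.088 ]
 sock 98 (array([ 589.7, -288.4]), array([20.2, 20.5]), 18.1) mean [ 0.5894 -0.2883  0.088 ]
  blank (array([783.3, -51.5]), array([100.6,  99.6]), 35.8)
  jar (array([619.8, 397.4]), array([64.6, 56.3]), 87.0)
```

```bash
cat >> h.py <<'E'
from scipy.spatial.transform import Rotation as Ro
HEAD=np.array([.5283,.148]); HY=np.radians(14.0)
def down(yaw):  # jaw axis at yaw (deg)
    c,s=np.cos(np.radians(yaw)),np.sin(np.radians(yaw)); x=np.array([0,0,-1.]);z=np.array([c,s,0]);y=np.cross(z,x)
    return Ro.from_matrix(np.c_[x,y,z]).as_quat()
def hp(x,y,z):
    c,s=np.cos(HY),np.sin(HY); return np.array([HEAD[0]+c*x-s*y,HEAD[1]+s*x+c*y,z])
def bestyaw(p,yaw,step=180):
    b=None
    for k in range(-4,5):
        y=yaw+k*step
        if abs(y)>360: continue
        q=bot.inverse_kinematics(p,down(y))
        if q is None: continue
        if b is None or abs(q[5])<b[0]-1e-3: b=(abs(q[5]),y,q)
    return b
def st(): print('t',round(bot.current_t(),2),'p',np.round(bot.current_tool_pos(),4),'F',np.round(bot.current_wrist_force(),1),'M',np.round(bot.current_wrist_torque(),2),'o',round(bot.current_opening(),3))
E
python3 - <<'E'
from h import *
p=hp(0,-.045,.15); b=bestyaw(p,14); print(b)
y=b[1]
bot.command_gripper(.75,30)
bot.movep(p,down(y)); st()
bot.move_l(hp(0,-.045,.087)); st()
c=snap('side','side1'); v=V(c); crop(v,'c1',200,100,340,240,5)
E
```

```text
(np.float64(0.12044161339845694), -346, array([ 1.23904482e-01,  1.65163419e-01,  1.45814467e+00, -4.44089210e-16,
        1.51828457e+00, -1.20441613e-01]))
t 2.9 p [0.5394 0.1036 0.1502] F [ 1.  -0.9  0.5] M [0.   0.02 0.06] o 0.751
t 3.47 p [0.5396 0.1041 0.0877] F [-0.2  0.9 -1.2] M [ 0.04  0.06 -0.  ] o 0.747
```

View pics/c1.png

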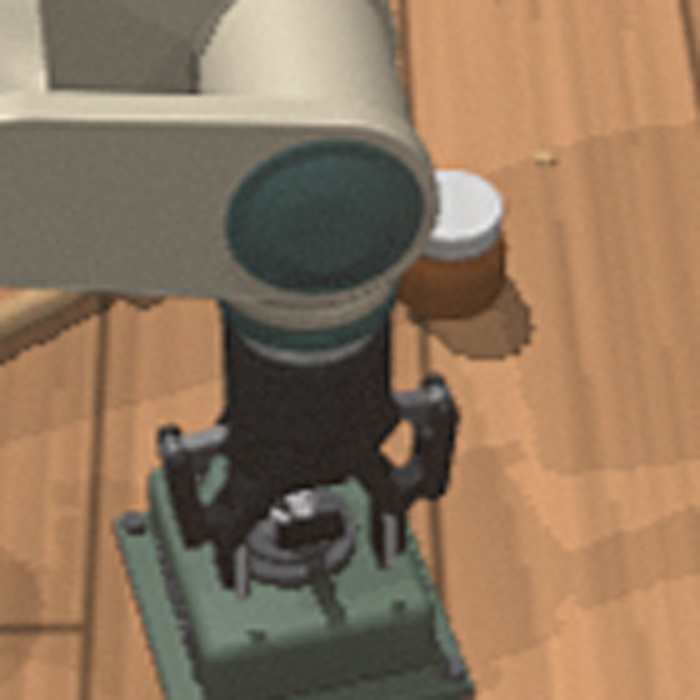

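The fingers straddle the black pin (crop (310,530), tips at (240,580) and (390,550)). I close on it and follow the arc.

```bash
python3 - <<'E'
from h import *
bot.command_gripper(0.0,30); st()
for a in np.linspace(0,2.02,9)[1:]:
    bot.move_l(hp(0,.055-.1*np.cos(a),.097+.1*np.sin(a)-.010),feed=.12)
    if a>1 : st()
snap('side','side2');v=load('side2'); crop(v,'c2',200,60,340,240,3)
E
```

```text
t 3.9 p [0.5402 0.1044 0.088 ] F [5.4 0.8 0.2] M [ 0.03 -0.64  0.05] o 0.368
t 5.33 p [0.5283 0.1509 0.1711] F [ 8.7  5.  -5.9] M [ 0.54 -1.21 -0.1 ] o 0.364
t 5.69 p [0.5228 0.1726 0.1816] F [ 8.5  3.6 -6.4] M [ 0.3  -1.24 -0.06] o 0.369
t 6.05 p [0.5168 0.1962 0.1862] F [ 7.9  1.2 -5. ] M [ 0.03 -1.2  -0.06] o 0.366
t 6.41 p [0.5108 0.2204 0.1847] F [ 6.  -0.1 -2.6] M [-0.13 -0.98 -0.1 ] o 0.365
t 6.77 p [0.5049 0.2438 0.177 ] F [5.  0.7 0.3] M [-0.15 -0.82 -0.03] o 0.367
```

View pics/c2.png

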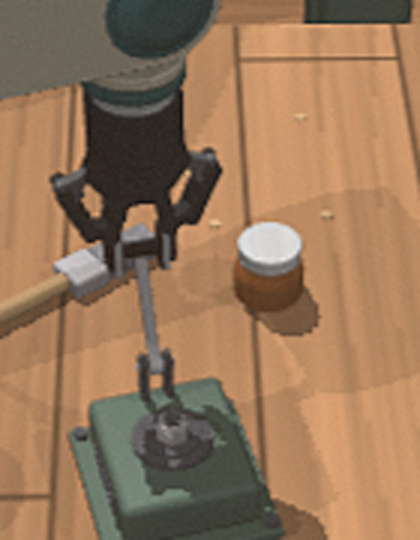

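The lever is back with the pin still in the jaws (crop (145,245)). I release it, retreat, and measure the nut.

```bash
python3 - <<'E'
from h import *
bot.command_gripper(0.75); st()
p=bot.current_tool_pos(); bot.move_l([p[0],p[1],.26],feed=.25)
C=np.array([.517,-.276]); q=bestyaw([*C,.2],-1,90); print(q[:2]); bot.movep([C[0],C[1],.2],down(q[1])); st()
T=V(snap('top','top3'));S=V(snap('side','side3'))
o=np.zeros((560,800,3),np.uint8); o[:480,:400]=cv2.resize(T.im[185:265,225:290][:, :],(400,480),interpolation=2); o[:480,400:800]=cv2.resize(S.im[165:245,222:289],(400,480),interpolation=2)
cv2.imwrite('pics/c3.png',o[:,:,::-1])
for v in(T,S):
    P=v.cloud();P[v.z<=0]=9;im=v.im.astype(int);X,Y,Z=np.moveaxis(P,-1,0)
    g=(X>.42)&(X<.64)&(Y>.03)&(Y<.32)&(Z<.3)
    m=g&(Z>.14); print('high pts',m.sum(),P[m].mean(0).round(3),P[m].min(0).round(3),P[m].max(0).round(3))
    n=(np.hypot(X-.528,Y-.148)<.03)&(Z>.078)&(Z<.096); mp=np.argwhere(n)[:,::-1]; print('nut',n.sum(),v.plane(mp,.084).mean(0).round(4),P[n].mean(0).round(4))
    f=(np.hypot(X-.528,Y-.148)<.045)&(Z>.0645)&(abs(im[...,0]-im[...,1])<7); mp=np.argwhere(f)[:,::-1]
    q=v.plane(mp,.068)[:,:2]; print('flange',f.sum(),cv2.minEnclosingCircle((q*1000).astype(np.float32)),cv2.fitEllipse(cv2.convexHull((q*1000).astype(np.float32))))
E
```

```text
t 7.23 p [0.5043 0.2435 0.177 ] F [-0.2  0.6 -0.3] M [-0.02 -0.03 -0.01] o 0.749
(np.float64(0.5359101525199126), -1)
t 9.61 p [ 0.5175 -0.2751  0.2002] F [ 0.   1.  -0.7] M [-0.01 -0.05 -0.01] o 0.748
high pts 127 [0.505 0.241 0.182] [0.488 0.22  0.141] [0.521 0.256 0.198]
nut 76 [0.5281 0.1511 0.084 ] [0.528  0.151  0.0855]
flange 432 ((528.57080078125, 150.9997100830078), 33.49726486206055) ((528.4174194335938, 151.1617431640625), (65.17864990234375, 66.19979858398438), 155.39498901367188)
high pts 157 [0.505 0.236 0.175] [0.487 0.217 0.141] [0.519 0.254 0.197]Traceback (most recent call last):
  File "<stdin>", line 12, in <module>
  File "h.py", line 12, in plane
    r=s.ray(uv); return s.C+r*((h-s.C[2])/r[:,2])[:,None]
  File "h.py", line 9, in ray
    p=cv2.undistortPoints(np.array(uv,float).reshape(-1,1,2),s.K,s.d).reshape(-1,2)
      ~~~~~~~~~~~~~~~~~~~^^^^^^^^^^^^^^^^^^^^^^^^^^^^^^^^^^^^^^^^^^^^
cv2.error: OpenCV(4.12.0) /io/opencv/modules/calib3d/src/undistort.dispatch.cpp:347: error: (-215:Assertion failed) CV_IS_MAT(_src) && CV_IS_MAT(_dst) && (_src->rows == 1 || _src->cols == 1) && (_dst->rows == 1 || _dst->cols == 1) && _src->cols + _src->rows - 1 == _dst->rows + _dst->cols - 1 && (CV_MAT_TYPE(_src->type) == CV_32FC2 || CV_MAT_TYPE(_src->type) == CV_64FC2) && (CV_MAT_TYPE(_dst->type) == CV_32FC2 || CV_MAT_TYPE(_dst->type) == CV_64FC2) in function 'cvUndistortPointsInternal'
```

View pics/c3.png

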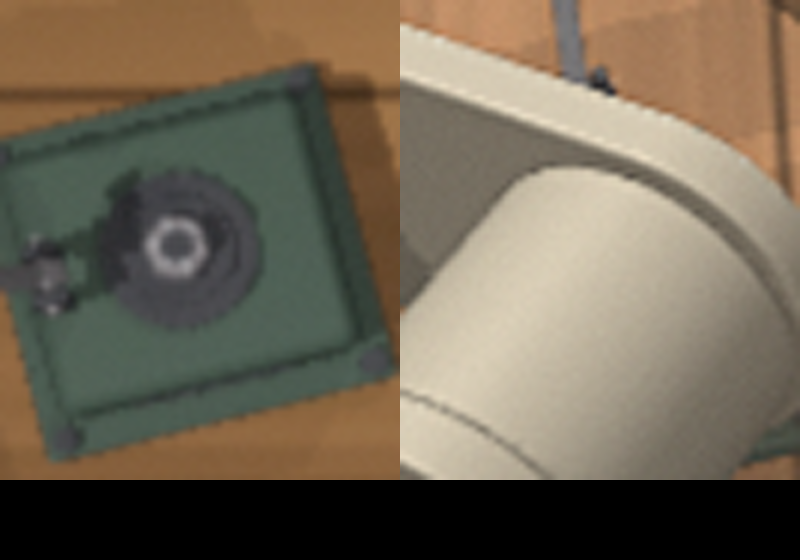

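The nut is clear: its bright ring is at crop (175,247), i.e. about px (254,226), and the keeper is back. I now estimate the nut's hex phase.

```bash
python3 - <<'E'
from h import *
T=load('top3')
crop(T,'c4',242,214,267,239,20)
sub=T.im[205:245,235:275].min(2).astype(float)
v,u=np.mgrid[205:245,235:275]
for th in(85,100,115):
    m=(sub>th)&(np.hypot(u-254,v-226)<8)
    uv=np.c_[u[m],v[m]]; w=sub[m]-th
    P=T.plane(uv,.084)[:,:2]; c=np.average(P,axis=0,weights=w); 
    d=P-c; z=d[:,0]+1j*d[:,1]; a=np.sum(w*z**6); r=np.sum(w*abs(z)**6)
    print(th,m.sum(),c.round(4),'corner dir',np.degrees(np.angle(a))/6,abs(a)/r)
E
```

```text
85 76 [0.5272 0.1522] corner dir 21.976075646072903 0.1933393924260894
100 54 [0.5268 0.1525] corner dir 21.02840376282646 0.2272705833203208
115 40 [0.5267 0.153 ] corner dir 24.462108792906253 0.30191364096761575
```

View pics/c4.png

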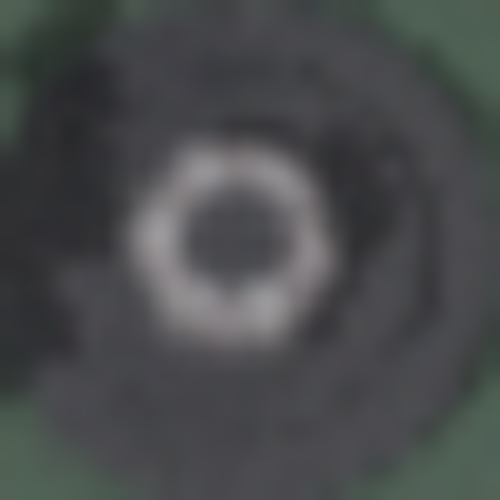

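Corner direction is about 24° (corners at crop (130,237) and (335,250)), so a flat normal is at about -6° mod 60. Next I square up the middle socket by gripping it in two directions. That also tells me the camera bias.

```bash
python3 - <<'E'
from h import *
C=np.array([.517,-.2755])
bot.command_gripper(.6,30)
bot.move_l([*C,.063],feed=.2)
bot.command_gripper(0,30); st()
bot.command_gripper(.5)
bot.move_l([*C,.115],feed=.25); b=bestyaw([*C,.115],89); print(b[1],b[0])
bot.movep([*C,.115],down(b[1])); bot.move_l([*C,.063],feed=.2)
bot.command_gripper(0,30); st(); bot.command_gripper(.5); st()
bot.move_l([*C,.2],feed=.3)
p=[.42,-.02,.3]; bot.movep(p,down(b[1])); st()
for n in('top','side'):
    v=V(snap(n,n+'5'));P=v.cloud();P[v.z<=0]=9;X,Y,Z=np.moveaxis(P,-1,0)
    for cx,cy in((.442,-.266),(.517,-.275),(.59,-.286)):
        m=(abs(X-cx)<.018)&(abs(Y-cy)<.02)&(Z>.0855)&(Z<.094)
        mp=np.argwhere(m)[:,::-1]; pl=v.plane(mp,.088); r=cv2.minAreaRect((pl[:,:2]*1000).astype(np.float32)); print(n,'sock',m.sum(),np.round(r[0],1),np.round(r[1],1),round(r[2],1),'mean',pl.mean(0).round(4))
E
```

```text
t 11.21 p [ 0.5177 -0.2759  0.0646] F [-0.2  0.2  5.7] M [ 0.06  0.21 -0.06] o 0.235
-91 1.035613760289884
t 14.04 p [ 0.518  -0.2761  0.0651] F [0.  0.8 6.9] M [ 0.06 -0.02 -0.02] o 0.225
t 14.39 p [ 0.5168 -0.2754  0.0627] F [-0.5 -0.3  0.2] M [ 0.01 -0.03 -0.05] o 0.498
t 16.12 p [ 0.4202 -0.0206  0.2991] F [ 0.3  0.3 -0.6] M [ 0. -0.  0.] o 0.499
top sock 56 [ 441.7 -264.4] [19.4 20.8] 69.3 mean [ 0.4419 -0.2639  0.088 ]
top sock 56 [ 517.5 -275. ] [18.8 18.1] 89.6 mean [ 0.5176 -0.275   0.088 ]
top sock 52 [ 590.5 -285.1] [18.9 20.2] 17.9 mean [ 0.5908 -0.2848  0.088 ]
side sock 97 [ 441.8 -268.2] [22.5 19.9] 67.3 mean [ 0.4422 -0.2678  0.088 ]
side sock 98 [ 516.4 -278.2] [20.7 19.2] 88.3 mean [ 0.5166 -0.2778  0.088 ]
side sock 95 [ 590.  -288.6] [19.9 21. ] 18.1 mean [ 0.5897 -0.2884  0.088 ]
```

The squared-up socket is at y=-0.2758, which puts the top camera about +0.8 mm off and the side camera about -2.3 mm off. Now I measure the nut and flange in both new views.

```bash
python3 - <<'E'
from h import *
o=np.zeros((500,800,3),np.uint8)
for i,n in enumerate(('top5','side5')):
    v=load(n);P=v.cloud();P[v.z<=0]=9;im=v.im.astype(int);X,Y,Z=np.moveaxis(P,-1,0)
    c=v.proj([.528,.149,.084])[0].astype(int); o[:400,400*i:400*i+400]=cv2.resize(v.im[c[1]-20:c[1]+20,c[0]-20:c[0]+20],(400,400),interpolation=2); print(c)
    rr=np.hypot(X-.528,Y-.148)<.03
    s=rr&(Z>.086)&(Z<.092)
    b=rr&(im.min(2)>95)&(Z>.076); mp=np.argwhere(b)[:,::-1]; 
    if len(mp): print(n,'bright',len(mp),v.plane(mp,.084).mean(0).round(4),'depth mean',P[b].mean(0).round(4))
    q=P[rr&(Z>.079)]; print('  above79',len(q),(cv2.minAreaRect((q[:,:2]*1000).astype(np.float32))))
    f=(np.hypot(X-.528,Y-.148)<.045)&(Z>.064)&(im[...,1]-im[...,0]<4)
    q=v.plane(np.argwhere(f)[:,::-1],.068)[:,:2]*1000; print('  flange',f.sum(),cv2.minEnclosingCircle(q.astype(np.float32)))
cv2.imwrite('pics/c5.png',o[:,:,::-1])
E
```

```text
[254 225]
top5 bright 58 [0.5279 0.151  0.084 ] depth mean [0.5278 0.1509 0.0848]
  above79 72 ((527.6486206054688, 150.89186096191406), (23.48384666442871, 23.23106575012207), 57.86973571777344)
  flange 442 ((527.8890991210938, 151.09152221679688), 32.94648361206055)
[256 199]
side5 bright 51 [0.5266 0.1442 0.084 ] depth mean [0.5266 0.145  0.0832]
  above79 66 ((526.791259765625, 146.76248168945312), (23.84615707397461, 22.191425323486328), 89.23590850830078)
  flange 362 ((529.507568359375, 145.51272583007812), 35.31210708618164)
```

View pics/c5.png

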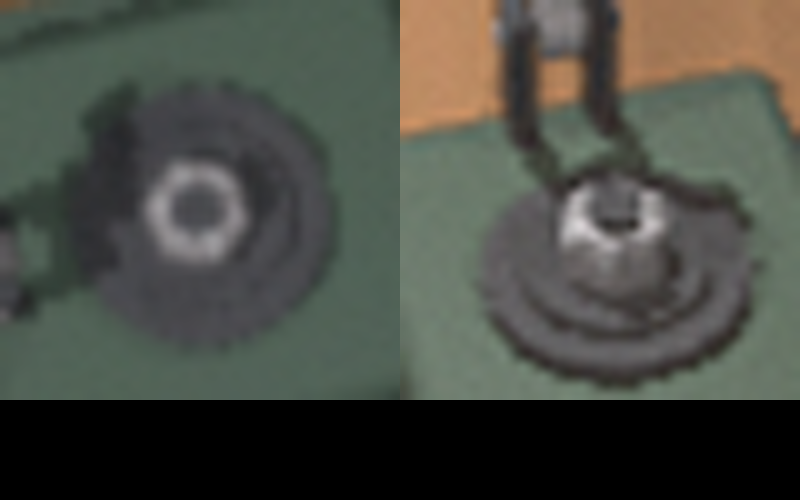

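Best estimate for the nut is (0.5275, 0.1495). Trying the middle socket first.

```bash
cat >> h.py <<'E'
NUT=np.array([.5275,.1495])
def grip(C,yaw,z=.068,F=60):
    bot.movep([*C,.13],down(yaw)); bot.move_l([*C,z],feed=.2); bot.command_gripper(0,F); st()
def descend(N,z0,z1,fmax=10,step=.002):
    z=z0
    while z>z1+1e-6:
        z=max(z-step,z1); bot.move_l([N[0],N[1],z],feed=.06)
        f=bot.current_wrist_force()
        if f[2]>fmax: break
    bot.hold(.1); st(); return bot.current_tool_pos()[2]
E
python3 - <<'E'
from h import *
C=[.517,-.2755]
bot.command_gripper(.5,60)
grip(C,-91)
bot.move_l([*C,.2],feed=.25); st()
b=bot.inverse_kinematics([*NUT,.17],down(-96)); print(b)
bot.movep([*NUT,.17],down(-96)); st()
print(descend(NUT,.156,.124))
snap('side','side6');v=load('side6');crop(v,'c6',180,80,340,240,4)
E
```

```text
t 18.44 p [ 0.5183 -0.2761  0.0706] F [0.8 1.3 6.3] M [ 0.12  0.03 -0.01] o 0.219
t 19.12 p [ 0.5163 -0.2751  0.1978] F [ 0.3  0.  -4.8] M [ 0.   -0.02  0.03] o 0.22
[ 2.08817347e-01  1.48864571e-01  1.43565042e+00 -4.44089210e-16
  1.55707766e+00  1.88433343e+00]
t 20.68 p [0.5278 0.1486 0.1699] F [-0.2 -0.1 -3.4] M [0.02 0.03 0.03] o 0.22
t 22.95 p [0.5281 0.1497 0.1425] F [-2.7  1.3 10.3] M [ 0.12  0.56 -0.01] o 0.221
0.14247245458680147
```

View pics/c6.png

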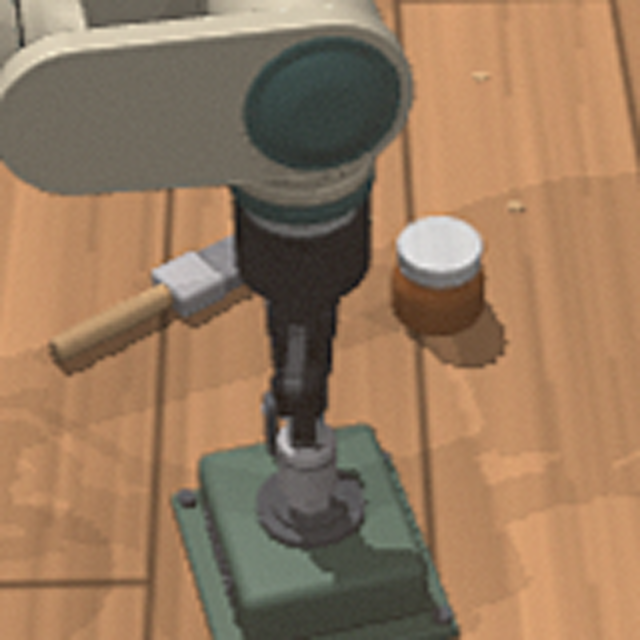

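The mouth is at about 0.0839, right on the nut top (0.084). I check with a 30° turn and small lateral shifts.

```bash
cat >> h.py <<'E'
def probe(N,z,yaws,cy):
    for y in yaws:
        bot.move_l([N[0],N[1],z],down(y),feed=.05); f=bot.current_wrist_force(); p=bot.current_tool_pos()
        print(y,'z',round(p[2],4),'Fz',round(f[2],1),'Fxy',np.round(f[:2],1),'M',np.round(bot.current_wrist_torque(),2),'t',round(bot.current_t(),2))
E
python3 - <<'E'
from h import *
probe(NUT,.1400,[-104,-112,-119,-126],0)
E
```

```text
-104 z 0.1425 Fz 10.9 Fxy [-1.2  0.3] M [ 0.15  0.37 -0.08] t 23.29
-112 z 0.1425 Fz 10.5 Fxy [-1.6  0.7] M [ 0.21  0.28 -0.1 ] t 23.58
-119 z 0.1425 Fz 9.5 Fxy [-0.7  1.2] M [ 0.1   0.2  -0.09] t 23.86
-126 z 0.1425 Fz 9.0 Fxy [-1.6  0.7] M [ 0.13  0.21 -0.09] t 24.13
```

It does not fit at any angle, so I put it back and try the -x socket.

```bash
cat >> h.py <<'E'
def putback(C,yaw,zoff=.0586):
    p=bot.current_tool_pos(); bot.move_l([p[0],p[1],.19],feed=.25)
    bot.movep([*C,.13],down(yaw)); bot.move_l([*C,.088],feed=.2); descend(C,.078,.012+zoff-.0015,fmax=6)
    bot.command_gripper(.5); st()
    p=bot.current_tool_pos(); bot.move_l([p[0],p[1],.13],feed=.3)
def fetch(C,yaw,nyaw):
    grip(C,yaw); z=bot.current_tool_pos()[2]-.012
    bot.move_l([*C,.19],feed=.25); bot.movep([*NUT,.165],down(nyaw)); st(); return z
E
python3 - <<'E'
from h import *
B=[.5165,-.276]
putback(B,-91)
z=fetch([.442,-.2652],-111,-96); print('off',z)
print('mouth',descend(NUT,.152,.068+z)-z)
E
```

```text
t 27.88 p [ 0.517  -0.2762  0.0707] F [-3.   1.5  7.1] M [0.35 0.49 0.  ] o 0.217
t 28.23 p [ 0.5165 -0.276   0.0689] F [-0.1 -0.1 -0.6] M [ 0.03 -0.   -0.03] o 0.504
t 29.77 p [ 0.4432 -0.2659  0.07  ] F [ 0.9 -0.7  6.4] M [ 0.03 -0.24 -0.  ] o 0.223
t 31.98 p [0.5277 0.1485 0.1648] F [ 0.5  0.3 -2.7] M [-0.06 -0.01 -0.02] o 0.225
off 0.05796092296376924
t 33.98 p [0.5281 0.1496 0.1417] F [-7.7 -2.6 15.4] M [-0.39  1.59  0.02] o 0.22
mouth 0.08370335066388525
```

```bash
python3 - <<'E'
from h import *
probe(NUT,.1395,[-104,-112,-119,-126],0)
T=V(snap('top','top7'));S=V(snap('side','side7'));crop(S,'c7',215,150,295,230,7)
E
```

```text
-104 z 0.1417 Fz 8.9 Fxy [-2. -0.] M [-0.01  0.5  -0.03] t 34.27
-112 z 0.1417 Fz 7.1 Fxy [-0.7  0.4] M [ 0.02  0.33 -0.  ] t 34.56
-119 z 0.1417 Fz 7.2 Fxy [-1.5  1.4] M [ 0.08  0.21 -0.05] t 34.83
-126 z 0.1417 Fz 7.9 Fxy [ 0.4 -0.4] M [ 0.08  0.16 -0.  ] t 35.11
```

View pics/c7.png

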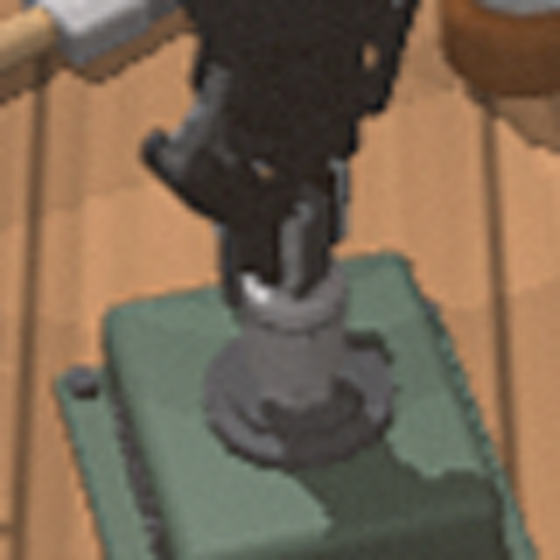

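Same flat stop at 0.0837 with the body centred on the flange (crop (295,370) against (300,400)), so it does not fit. I return it and try the +x socket.

```bash
python3 - <<'E'
from h import *
A=[.442,-.2655]
putback(A,-111,.058)
z=fetch([.5903,-.286],-72,-66); print('off',z)
print('mouth',descend(NUT,.150,.068+z)-z)
E
```

```text
t 38.94 p [ 0.4423 -0.2657  0.07  ] F [-3.9  2.9  7. ] M [0.46 0.7  0.02] o 0.228
t 39.3 p [ 0.442  -0.2655  0.0684] F [-0.2 -0.3 -0.4] M [ 0.02 -0.04  0.04] o 0.5
t 41.09 p [ 0.5913 -0.2866  0.0708] F [0.3 0.4 7.7] M [0.05 0.2  0.01] o 0.222
t 43.35 p [0.5279 0.1486 0.165 ] F [ 0.  -0.3 -3. ] M [-0.03 -0.05 -0.05] o 0.22
off 0.058797585635086747
t 45.88 p [0.5288 0.1505 0.1357] F [-0.6  4.8 17.3] M [0.93 0.28 0.03] o 0.222
mouth 0.07695162288860602
```

The third socket is past the bevel (mouth 0.077), so it is the fitting one. The side force shows the nut lies slightly further +y. I ease it down with force-guided lateral correction.

```bash
python3 - <<'E'
from h import *
p=np.array(bot.current_tool_pos()); N=NUT.copy(); z=p[2]-.001
off=.0588
for i in range(22):
    f=np.array(bot.current_wrist_force()); 
    N=N+np.clip(f[:2]*.00008,-.0004,.0004)
    bot.move_l([*N,z],feed=.06)
    f=bot.current_wrist_force(); p=bot.current_tool_pos()
    print(np.round(N,4),'z',round(z,4),np.round(p,4),'F',np.round(f,1),'M',np.round(bot.current_wrist_torque(),2),'t',round(bot.current_t(),2))
    if p[2]<.068+off+.0002 : break
    if f[2]<15: z-=.0015
    elif f[2]>30: z+=.001
E
```

```text
[0.5275 0.1499] z 0.1347 [0.5284 0.1505 0.136 ] F [3.5 4.3 4.5] M [ 0.99 -0.94 -0.02] t 46.13
[0.5277 0.1502] z 0.1332 [0.5287 0.1506 0.1358] F [ 0.8  2.8 11.8] M [ 0.59 -0.05  0.01] t 46.38
[0.5278 0.1505] z 0.1317 [0.529  0.1508 0.1357] F [-3.3  1.  19.5] M [0.38 0.6  0.03] t 46.63
[0.5275 0.1505] z 0.1317 [0.5289 0.1508 0.1357] F [-1.3  1.4 17.8] M [0.36 0.45 0.07] t 46.88
[0.5274 0.1506] z 0.1317 [0.5288 0.1508 0.1357] F [-2.1  0.7 18.8] M [0.26 0.38 0.02] t 47.13
[0.5273 0.1507] z 0.1317 [0.5287 0.1508 0.1357] F [-1.3  0.8 18.2] M [ 0.22  0.23 -0.07] t 47.38
[0.5272 0.1508] z 0.1317 [0.5287 0.1508 0.1357] F [-1.2  0.4 19. ] M [0.17 0.19 0.  ] t 47.63
[0.5271 0.1508] z 0.1317 [0.5287 0.1508 0.1357] F [-0.8  1.3 19.2] M [0.08 0.1  0.01] t 47.88
[0.527  0.1509] z 0.1317 [0.5287 0.1508 0.1357] F [ 0.2 -0.6 18.4] M [ 0.08  0.13 -0.01] t 48.13
[0.527  0.1509] z 0.1317 [0.5287 0.1508 0.1357] F [-0.2 -0.1 17.4] M [0.07 0.12 0.02] t 48.38
[0.527  0.1508] z 0.1317 [0.5287 0.1508 0.1357] F [ 0.1 -0.1 18.7] M [0.22 0.05 0.02] t 48.63
[0.527  0.1508] z 0.1317 [0.5287 0.1508 0.1357] F [-0.1  
[... 288 characters left out ...]
.4] M [0.21 0.06 0.03] t 49.63
[0.527  0.1508] z 0.1317 [0.5287 0.1508 0.1358] F [ 0.3  0.5 17.5] M [ 0.12  0.03 -0.02] t 49.88
[0.527  0.1509] z 0.1317 [0.5287 0.1508 0.1357] F [-0.6 -0.  17.8] M [0.07 0.08 0.04] t 50.13
[0.5269 0.1509] z 0.1317 [0.5286 0.1508 0.1357] F [-0.9 -0.1 17.8] M [0.11 0.02 0.03] t 50.38
[0.5269 0.1509] z 0.1317 [0.5286 0.1508 0.1357] F [-0.3  0.1 18.6] M [ 0.09 -0.06  0.03] t 50.63
[0.5268 0.1509] z 0.1317 [0.5286 0.1508 0.1357] F [ 1.2  0.3 17.7] M [ 0.08 -0.03  0.02] t 50.88
[0.5269 0.1509] z 0.1317 [0.5287 0.1508 0.1357] F [-0.2  0.3 18. ] M [ 0.07 -0.    0.04] t 51.13
[0.5269 0.1509] z 0.1317 [0.5286 0.1508 0.1357] F [ 0.  -0.7 18.2] M [0.08 0.01 0.03] t 51.38
```

It is stuck partway, most likely on hex phase. I sweep the yaw while pressing and stop when it drops.

```bash
python3 - <<'E'
from h import *
N=[.5272,.1508]
for y in(-69,-73,-78,-84,-90,-96,-100):
    bot.move_l([*N,.1310],down(y),feed=.05); f=bot.current_wrist_force(); p=bot.current_tool_pos()
    print(y,np.round(p,4),'F',np.round(f,1),'M',np.round(bot.current_wrist_torque(),2),'t',round(bot.current_t(),2))
    if p[2]<.1335: break
E
```

```text
-69 [0.5288 0.1508 0.135 ] F [-1.  1. 18.] M [ 0.19  0.2  -0.24] t 51.63
-73 [0.5287 0.1508 0.135 ] F [-0.2  0.6 17.4] M [0.1  0.27 0.09] t 51.88
-78 [0.5287 0.1508 0.1349] F [-1.3  0.2 18.3] M [0.09 0.22 0.09] t 52.13
-84 [0.5287 0.1508 0.1349] F [-0.9  0.7 18.4] M [0.06 0.2  0.1 ] t 52.39
-90 [0.5287 0.1507 0.1349] F [-0.4  0.1 19.4] M [0.02 0.23 0.11] t 52.65
-96 [0.5287 0.1507 0.1349] F [-0.4  0.4 18.8] M [-0.02  0.23  0.07] t 52.91
-100 [0.5287 0.1507 0.1349] F [-1.9  0.4 18.1] M [-0.02  0.28  0.12] t 53.16
```

```bash
python3 - <<'E'
from h import *
S=V(snap('side','side8'));crop(S,'c8',215,150,295,230,7); T=V(snap('top','top8'));print(bot.current_t())
E
```

```text
53.2583
```

View pics/c8.png

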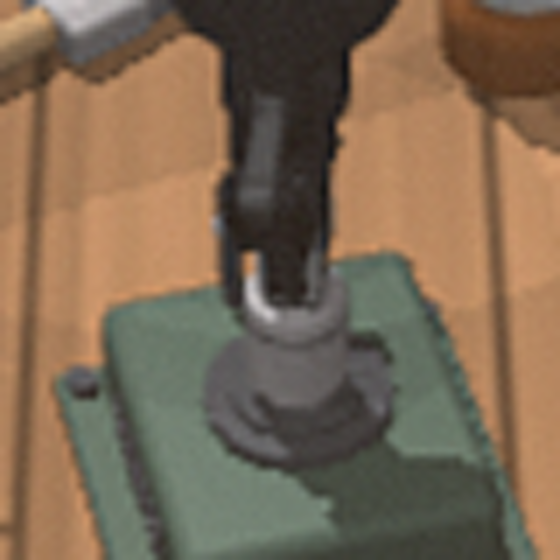

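```bash
python3 - <<'E'
from h import *
for n in('side6','side7','side8'):
    v=load(n);P=v.cloud();P[v.z<=0]=9;X,Y,Z=np.moveaxis(P,-1,0);im=v.im.astype(int)
    c=v.proj([.528,.149,.110])[0].astype(int)
    for u in (c[0]-2,c[0],c[0]+2):
        print(n,u,[(r,round(float(Y[r,u]),3),round(float(Z[r,u]),3),int(im[r,u].mean())) for r in range(186,212,2)])
o=np.zeros((500,800,3),np.uint8)
for i,n in enumerate(('side7','side8')):
    o[:500,400*i:400*i+400]=cv2.resize(load(n).im[175:225,236:276],(400,500),interpolation=2)
cv2.imwrite('pics/c9.png',o[:,:,::-1])
E
```

```text
side6 254 [(186, 0.127, 0.155, 43), (188, 0.127, 0.149, 33), (190, 0.128, 0.141, 59), (192, 0.14, 0.122, 97), (194, 0.129, 0.126, 121), (196, 0.132, 0.116, 106), (198, 0.133, 0.108, 97), (200, 0.133, 0.101, 102), (202, 0.136, 0.09, 102), (204, 0.133, 0.087, 101), (206, 9.0, 9.0, 107), (208, 0.136, 0.069, 68), (210, 0.129, 0.07, 63)]
side6 256 [(186, 0.125, 0.158, 39), (188, 0.125, 0.151, 36), (190, 0.126, 0.143, 45), (192, 0.135, 0.127, 115), (194, 0.13, 0.126, 126), (196, 0.131, 0.117, 109), (198, 0.131, 0.11, 93), (200, 0.13, 0.105, 101), (202, 0.13, 0.097, 101), (204, 0.131, 0.089, 100), (206, 0.131, 0.081, 97), (208, 0.135, 0.07, 81), (210, 0.128, 0.07, 66)]
side6 258 [(186, 0.126, 0.156, 46), (188, 0.128, 0.147, 42), (190, 0.126, 0.142, 51), (192, 0.139, 0.122, 98), (194, 0.132, 0.123, 123), (196, 0.131, 0.117, 100), (198, 0.134, 0.107, 94), (200, 0.134, 0.1, 94), (202, 0.132, 0.095, 100), (204, 0.133, 0.086, 98), (206, 0.141, 0.071, 93), (208, 0.135, 0.069, 78), (210, 0.128, 0.07, 65)]
side7 254 [(186, 0.127, 0.156, 31), (188, 0.132, 0.143, 31), (190, 0.134, 0.135, 41), (192, 0
[... 1239 characters left out ...]
 (210, 0.13, 0.068, 60)]
side8 256 [(186, 0.128, 0.155, 40), (188, 0.128, 0.148, 40), (190, 0.126, 0.143, 42), (192, 0.126, 0.136, 45), (194, 0.14, 0.114, 115), (196, 0.137, 0.111, 125), (198, 0.131, 0.11, 107), (200, 0.132, 0.102, 100), (202, 0.134, 0.092, 101), (204, 0.134, 0.085, 101), (206, 0.132, 0.08, 105), (208, 0.141, 0.063, 74), (210, 0.132, 0.065, 65)]
side8 258 [(186, 0.109, 0.173, 31), (188, 0.133, 0.143, 56), (190, 0.131, 0.137, 44), (192, 0.135, 0.126, 65), (194, 0.14, 0.114, 117), (196, 0.133, 0.115, 122), (198, 0.131, 0.11, 98), (200, 0.13, 0.104, 95), (202, 0.131, 0.096, 100), (204, 0.133, 0.087, 99), (206, 0.131, 0.082, 99), (208, 0.136, 0.068, 75), (210, 0.128, 0.071, 64)]
```

View pics/c9.png

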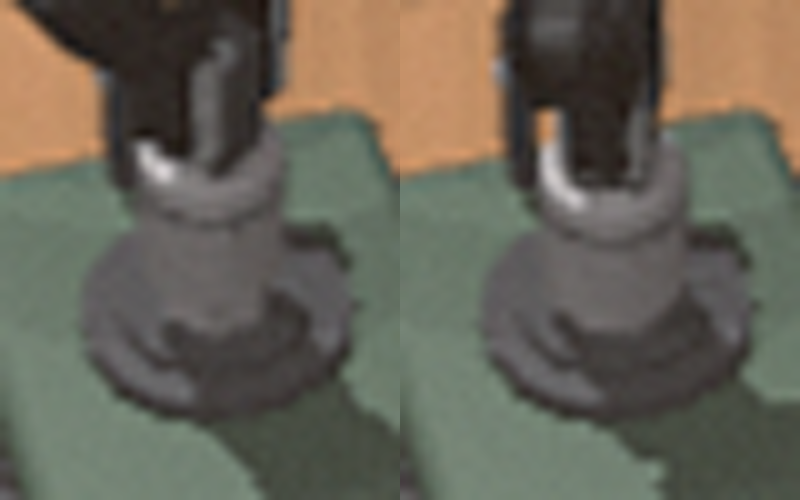

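Against the previous picture, the rim sits 2 px lower (crop y 235 against 215), about 7 mm. So the socket really is engaged past the bevel and just binding, not slipping. I grip harder and press down with small yaw wiggles under force limits.

```bash
python3 - <<'E'
from h import *
bot.command_gripper(0,110); N=np.array([.5275,.1507]); z=.1300;k=0
dy=[-96,-100]
while bot.current_t()<59:
    bot.move_l([*N,z],down(dy[k%2]),feed=.06);k+=1
    f=np.array(bot.current_wrist_force()); p=bot.current_tool_pos(); m=bot.current_wrist_torque()
    print(k,'z',round(z,4),np.round(p,4),'F',np.round(f,1),'M',np.round(m,2),'t',round(bot.current_t(),2))
    if p[2]<.1272: break
    if f[2]>60: break
    if f[2]<50: z-=.002
    
st()
E
```

```text
1 z 0.13 [0.5288 0.1507 0.1342] F [-2.6  0.8 19.9] M [ 0.13  0.6  -0.14] t 53.73
2 z 0.128 [0.5289 0.1507 0.1322] F [-3.5  0.7 20.6] M [ 0.08  0.6  -0.32] t 53.98
3 z 0.126 [0.5291 0.1507 0.1318] F [-5.8 -1.8 28.6] M [-0.1   1.39 -0.06] t 54.23
4 z 0.124 [0.5288 0.1507 0.1283] F [-3.6  0.4 20.8] M [ 0.12  0.66 -0.33] t 54.48
5 z 0.122 [0.529  0.1507 0.1273] F [-6.2 -1.3 26.4] M [-0.09  1.27 -0.03] t 54.73
6 z 0.12 [0.5291 0.1508 0.1268] F [-9.4 -0.5 34.2] M [-0.38  1.95 -0.04] t 54.98
t 54.98 p [0.5291 0.1508 0.1268] F [-9.4 -0.5 34.2] M [-0.38  1.95 -0.04] o 0.216
```

TCP z is now 0.1268, exactly the seated height (0.068 + 0.0588). I relax the push and side load, then check everything.

```bash
python3 - <<'E'
from h import *
bot.move_l([.5272,.1507,.1235],feed=.05); bot.hold(.2); st()
print('tool axis',Ro.from_quat(bot.current_eef_rot()).as_matrix()[:,0].round(4))
for n in('top','side'):
    v=V(snap(n,n+'9'));P=v.cloud();P[v.z<=0]=9;X,Y,Z=np.moveaxis(P,-1,0)
    for cx,cy in((.442,-.266),(.517,-.275),(.59,-.286)):
        m=(abs(X-cx)<.018)&(abs(Y-cy)<.02)&(Z>.0855)&(Z<.094)
        if m.sum(): print(n,'sock',m.sum(),v.plane(np.argwhere(m)[:,::-1],.088).mean(0).round(4))
    for b,(x0,x1,y0,y1,zlo) in dict(blank=(.62,.85,-.12,.08,.03),jar=(.5,.72,.25,.48,.05)).items():
        m=(X>x0)&(X<x1)&(Y>y0)&(Y<y1)&(Z>zlo)&(Z<.08); print(' ',b,np.round(cv2.minAreaRect((P[m][:,:2]*1000).astype(np.float32))[0],1))
S=v; o=np.zeros((600,800,3),np.uint8);o[:480,:360]=cv2.resize(S.im[130:250,200:290],(360,480),interpolation=2);o[:420,370:800]=cv2.resize(load('side9').im[190:400,185:400],(430,420),interpolation=2);cv2.imwrite('pics/c10.png',o[:,:,::-1])
E
```

```text
t 55.42 p [0.5287 0.1507 0.1269] F [ 0.1  1.  17.4] M [ 0.06  0.07 -0.1 ] o 0.209
tool axis [ 5.3e-03  2.0e-04 -1.0e+00]
top sock 59 [ 0.4413 -0.2644  0.088 ]
top sock 58 [ 0.5154 -0.2749  0.088 ]
  blank [784.9 -48.8]
  jar [622.  399.1]
side sock 95 [ 0.4413 -0.2674  0.088 ]
side sock 95 [ 0.5151 -0.2774  0.088 ]
  blank [782.9 -50.9]
  jar [619.9 395.3]
```

View pics/c10.png

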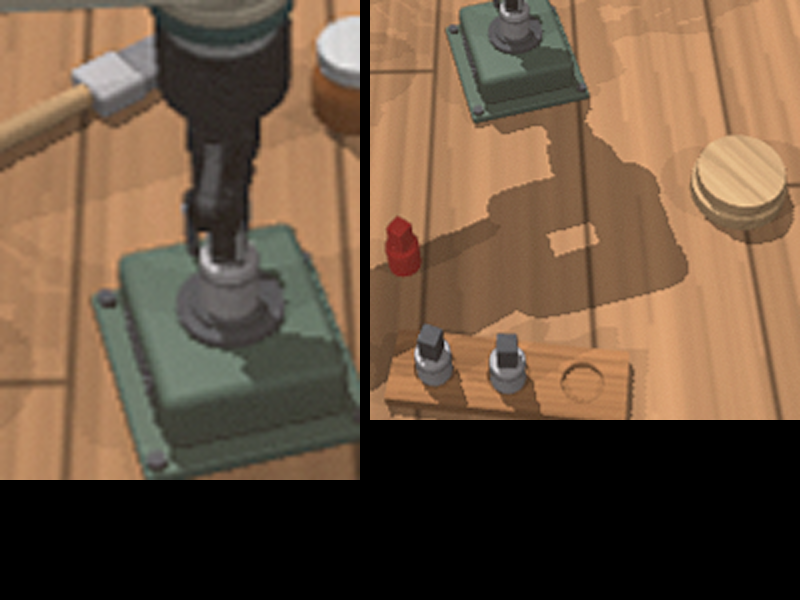

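View pics/top9.png

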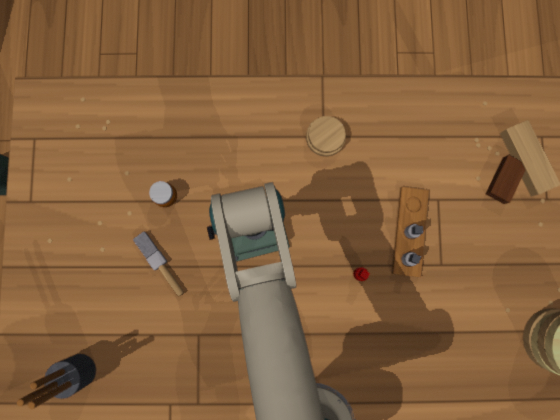

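The socket is down on the flange, the two rejects stand upright in recesses, and bystanders are unmoved. The keeper pin still shows behind the arm at (211,232). I check its angle and hand in.

```bash
python3 - <<'E'
from h import *
for n in('top3','top9'):
    v=load(n);P=v.cloud();P[v.z<=0]=9;X,Y,Z=np.moveaxis(P,-1,0)
    m=(v.im.max(2)<50)&(abs(X-.505)<.03)&(abs(Y-.243)<.025)&(Z>.15)&(Z<.21)
    q=P[m].mean(0); ang=np.pi-np.arctan2(q[2]-.007-.097,(q[1]-.149-.0534)/np.cos(HY)); print(n,m.sum(),q.round(3),'keeper~',round(ang,2))
st(); bot.job_done()
E
```

```text
top3 57 [0.503 0.247 0.193] keeper~ 2.04
top9 61 [0.504 0.246 0.193] keeper~ 2.04
t 55.52 p [0.5287 0.1507 0.1269] F [ 0.9  0.9 16.2] M [0.07 0.05 0.02] o 0.208
the job is handed in; nothing more can be done
```

I swung the keeper lever back to about 2.04 rad and left it there, then handed the job in at 55.5 s with the +x socket seated on the nut and still gripped.

- **Rejected sockets:** the middle and -x sockets both stopped on top of the nut, with the mouth about 16 mm above the seat. Turning each through 30° did not change that. Both are back in their own recesses; the last pictures show them upright, about 1 mm from the centres I measured.
- **Fitting socket:** the +x socket went past the bevel and then bound about 8–9 mm above its seat. I used a harder grip, small yaw wiggles and up to about 34 N of push to get it down. The turning while pressed may have rotated the nut.
- **Last checks:**
  - The tool height is 0.1269 m, against 0.1268 m expected when fully seated.
  - The tool is tilted about 0.3°.
  - Side force is about 1 N, with a steady 16 N downward push and the grip set to 110 N.
- **Bystanders:** the blank and jar measure within 2–3 mm of where they started. The brush was only judged by eye in the pictures and looks unmoved.
- **Disagreement:** the two cameras differed by 3–6 mm in y. I corrected for this using a socket centred in the gripper and the side forces on the nut. The final position on the nut comes from contact, not from the pictures.

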